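Tuck the fitting sill strip under the lapped cover of a casting jig and hold it down

TASK

Of the three white sill strips with orange upstands, pick the one whose width fits the channel of the casting jig, leave the other two where they lie, and slide its plain front edge flat under the blue hinged cover, without lifting the cover, until the strip is fully home against the stop. Finish holding it there: keep hold of the upstand and keep the strip pressed down flat on the black channel floor with a light steady push (about 10 N), so that it can be fixed later. Do not disturb the timer, the small brown bottle or the blue tape roll.

Things in the scene. Friction and masses are not known exactly. Their poses are not given: they have to be found in the camera images.
- strip_a_grip (a point): Centre of the orange upstand of the 44 mm strip: flat white leaf 102 mm long (x), 44 wide (y), 4 thick; upstand 12 thick (x), 44 wide, at its rear end, top 50 mm above the underside. The point is 27 mm above the underside; x points from the upstand along the leaf to its front edge, 96 mm ahead of the point; z up. 70 g. Pinch the upstand front and back from above.
- strip_b_grip (a point): Centre of the orange upstand of the 56 mm strip: flat white leaf 102 mm long (x), 56 wide (y), 4 thick; upstand 12 thick (x), 56 wide, at its rear end, top 50 mm above the underside. The point is 27 mm above the underside; x points from the upstand along the leaf to its front edge, 96 mm ahead of the point; z up. 70 g. Pinch the upstand front and back from above.
- strip_b_front (a point): Middle of the lower front edge of the 56 mm strip's leaf, on its underside; axes as the strip.
- strip_c_grip (a point): Centre of the orange upstand of the 68 mm strip: flat white leaf 102 mm long (x), 68 wide (y), 4 thick; upstand 12 thick (x), 68 wide, at its rear end, top 50 mm above the underside. The point is 27 mm above the underside; x points from the upstand along the leaf to its front edge, 96 mm ahead of the point; z up. 70 g. Pinch the upstand front and back from above.
- strip_b: The 56 mm strip; origin at the centre of the underside of its leaf, axes as above.
- jig: Fixed casting jig: grey base x -90 to +85 mm, 110 wide, 12 high; origin under it on the bench; x points from its open front (robot side) to the rear hinge, the way in. Two aluminium cheeks along x, 12 mm thick, tops 19 mm above the bench, leave a channel 61 mm wide from x = -55 back; ahead of that, to x = -73, they splay out. Under the cover a stop bar 6 mm high, front face at x = +30.
- deck: Black channel floor of the jig, 61 mm wide, from x = -90 to +30 mm in the jig's axes, top 12 mm above the bench; same origin and axes as the jig, rigid.
- slot (a point): Point on the channel floor (12 mm above the bench) straight under the middle of the cover's free front edge (jig x = -10 mm, y = 0); axes as the jig: x = way in, y = across, z up. The stop is 40 mm further in (+x). The slot there is 61 mm wide and 7 mm high, from the floor to the underside of the cover.
- cover (a joint): Angle of the blue cover plate, 70 x 84 x 4 mm, 0.12 kg: 0 lying on the cheeks, grows as its free front edge is lifted (0.1 rad lifts that edge 7 mm). Hinged at the rear, 70 mm behind the front edge, falls shut by its own weight, no latch or spring.
- timer: White bench timer, 66 x 66 x 18 mm, origin at the centre of its underside. Bystander.
- bottle_small: Small brown bottle with white cap, 40 mm diameter, 75 mm tall, origin at the centre of its underside. Bystander.
- tape_blue: Roll of blue tape lying flat, 73 mm diameter, 19 mm high, origin at the centre of its underside. Bystander.
Not all that is in view belongs to the job. Leave any purple look-alike of the strip_b alone.

How it is judged:
By the outcome, as a careful person would: the job done as asked, in the order asked, and still so for the second after the job is handed in, while the arm keeps its last pose, push and grip.
It also fails if it takes over 38 s, if anything falls off the work surface, if the arm or the gripper's body presses on something with over 40 N, if the wrist force passes 120 N, or if a joint passes its speed limit or range.

ROBOT

A 7-joint arm with a two-finger parallel gripper is mounted at the origin on a cart in front of the work surface, level with it; the furniture and walls round the work are solid. World frame = base frame: x ahead of the robot, y to its left, z up, the work surface at z = 0. Lengths are in m, angles in rad, forces in N, time in s.
With the tool pointing down it reaches from about 0.4 to 0.85 m from the base axis. Payload 4.4 kg.
Tool frame: the origin (TCP) lies midway between the tips of the shut fingers; the grasp point (between the pads) lies 19 mm behind it; z points along the fingers, y is the line along which they close (so a half turn about z gives the same grasp; the last joint's range is limited). The gripper opens to 94 mm and grips with 3 to 60 N. Pads are 16 mm wide; open, the fingers measure 119 mm over their backs; the gripper's body (75 mm by 177 mm) begins 78 mm behind the grasp point.
Start: joints at [1.246, 0.628, 0.038, 1.517, -0.027, 0.996, -0.02], TCP at [0.166, -0.628, 0.205] pointing down, gripper open.
Joint ranges: [-3.06, 3.06], [-0.37, 2.12], [-1.25, 1.32], [0.18, 2.47], [-1.1, 4.24], [0.23, 1.98], [-2.94, 2.94]. Speed limits (rad/s): [2.57, 2.57, 3.14, 3.14, 3.14, 3.14, 3.14].

INTERFACE

Orientations are given as a unit quaternion [w, x, y, z].
In Python, from rig import status, snapshot, camera_info, hand_in gives the robot as it stands. The module is installed in compiled form; this text tells all that it offers.
- The arm moves only by the tool carry_out, never from a script. Its argument "commands" is a list of rows, each an object with "travel": the shift along the tool's x, y, z each as a share of 0.1 m, from -1 to 1, a list of three; "rotation": the turn, a rotation vector about the tool's x, y, z each as a share of 90 degrees, from -1 to 1, a list of three. A call has 1 to 5 rows; each row is the pose to reach, as a shift and turn from the pose commanded when the call began, along the tool's axes at that moment; what a row does not reach only later rows make up. A row lasts 1/8 s, in which the tool goes at most 62.5 mm and 10.7 degrees, less where a joint would pass 70% of its speed; a pose out of reach is approached as far as the arm can. A call with a number of a shift or a turn outside -1 to 1 is refused whole. A call with a gripper value outside its range is refused whole. "grip" is the opening, from 0 (shut) to 1 (fully open), set as the call begins (left out, the last holds). The fingers move at their own pace and stop on an object; "squeeze" is the grip in N (left out, the last holds). Time passes only in rows, so rows that repeat a pose let the fingers close. It gives the time, the measured TCP pose, the force, the opening and the grip force at its end, in the units of the state.
- status.sense(): the state, without advancing time (a new reading comes with each control period).
- snapshot(name): name is "side" or "top" or "wrist"; returns (picture, depth): 400x640x3 uint8, blue, green, red; 400x640 float32, m along the optical axis (not along the pixel's ray), 0 where there is no reading.
- camera_info(name): a dict with "intrinsics" (3x3 intrinsics, pixels), "rvec" (rotation vector, rad) and "tvec" (3), from world to camera coordinates, as OpenCV has them. Camera axes: x right, y down, z forward; pixel columns grow to the right and rows downward; lengths in m; the calibration is good to about 2 mm. A picture is of the moment at which its call begins: read the wrist's pose just before it. camera_info takes no time and is no camera call; for the wrist camera it gives the pose at the moment of the call.
- hand_in(): hands the job in; it is judged then, once.
The state is a dict: "time_s": time; "qpos": joint angles; "qd": joint speeds; "joint_torque": joint torques, N m; "tool_pos": TCP position; "eef_rot": TCP orientation; "force": force on the tool from outside, world axes, zero at the start; "wrist_torque": the same for the moment, N m; "opening": finger opening in m; "finger_force": force on a finger pad.
Only numpy, scipy, OpenCV 4.12 (cv2) and the standard library are available. Lean on these libraries where they do the work, as an engineer would, in place of code of your own. Each camera call takes 0.05 s, during which the arm holds its last target. There are 200 camera calls.

## Working session

There is one attempt and no reset: what is moved stays moved. The work goes in short steps, Python scripts to look and compute and a tool call to move; the robot and the scene stay as the last step left them, time stands still between calls to the robot, and variables do not carry over. Pictures are saved under pics/ and viewed, at most 10 in all, crops included, and the job is handed in when it is done.

Besides the shell and the picture viewer there is one more tool, called after "Emit:" as name(argument=value, ...) on one line, values as JSON. carry_out: Moves the arm, as the interface text tells. Shift numbers are shares of 0.1 m and turn numbers shares of 90 degrees, none past 1 either way. Its arguments: {"type":"object","properties":{"commands":{"type":"array","items":{"type":"object","properties":{"travel":{"type":"array","items":{"type":"number"}},"rotation":{"type":"array","items":{"type":"number"}}}}},"grip":{"type":"number"},"squeeze":{"type":"number"}},"required":["commands"]}

```bash
mkdir -p pics; python3 - <<'E'
from rig import status,snapshot,camera_info
import cv2,numpy as np
s=status.sense();print({k:np.round(v,3).tolist() for k,v in s.items()})
for n in("top","side"):
    p,d=snapshot(n);cv2.imwrite(f"pics/{n}0.png",p);np.savez(f"{n}0.npz",p=p,d=d)
    c=camera_info(n);R=cv2.Rodrigues(np.array(c["rvec"],float))[0];print(n,c,-R.T@np.array(c["tvec"]).ravel())
E
```

```text
{'time_s': 0.0, 'qpos': [1.246, 0.629, 0.038, 1.518, -0.027, 0.996, -0.02], 'qd': [0.001, -0.0, -0.001, -0.001, 0.0, -0.002, -0.001], 'joint_torque': [0.0, -54.972, 1.144, -18.663, -0.052, 0.024, 0.0], 'tool_pos': [0.166, -0.628, 0.205], 'eef_rot': [-0.001, 0.992, 0.129, -0.0], 'force': [-0.49, 0.099, -0.697], 'wrist_torque': [0.017, 0.037, -0.033], 'finger_force': 0.0, 'opening': 0.094}
top {'intrinsics': array([[398.41638493,   0.        , 322.05334591],
       [  0.        , 398.41638493, 204.76957053],
       [  0.        ,   0.        ,   1.        ]]), 'rvec': array([ 2.15209289, -2.1068856 ,  0.19077146]), 'tvec': array([-0.17680655,  0.54385002,  1.22646763])} [ 0.32300548 -0.16541841  1.30367191]
side {'intrinsics': array([[483.16921786,   0.        , 312.82763016],
       [  0.        , 483.16921786, 195.79069831],
       [  0.        ,   0.        ,   1.        ]]), 'rvec': array([ 1.75775648, -1.58396837,  0.75643688]), 'tvec': array([-0.19786665,  0.37309717,  1.29575308])} [-0.75208343 -0.2827859   1.10078673]
```

View pics/top0.png

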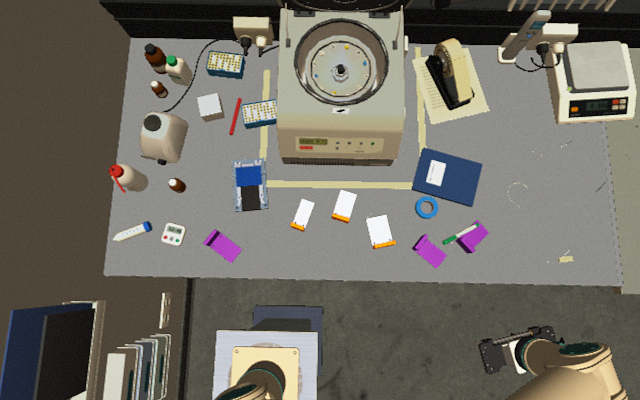

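View pics/side0.png

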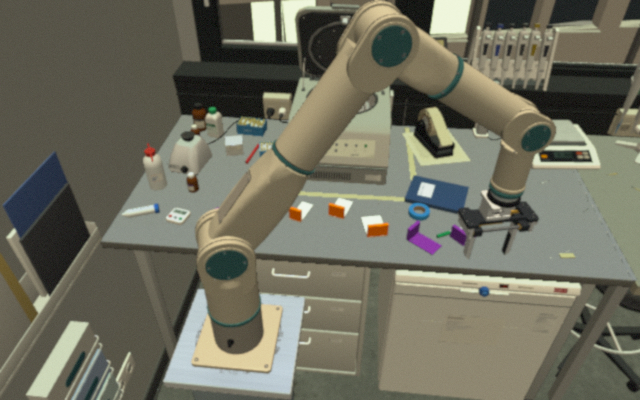

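The top view shows the jig at (250,185) with its open front towards the robot. The strips are at (303,213), (344,205) and (380,231), upstands on the robot side. The timer is at (173,234), the bottle at (177,185) and the tape at (427,208).

```bash
cat > h.py <<'E'
import numpy as np,cv2
from rig import status,snapshot,camera_info
def cam(n):
    c=camera_info(n);R=cv2.Rodrigues(np.array(c["rvec"],float))[0];return c["intrinsics"],R,np.array(c["tvec"],float).ravel()
def ray(uv,z,C):
    K,R,t=C;uv=np.atleast_2d(uv).astype(float)
    d=np.c_[uv,np.ones(len(uv))]@np.linalg.inv(K).T@R;o=-R.T@t
    return o+d*((z-o[2])/d[:,2])[:,None]
def proj(P,C):
    K,R,t=C;q=(np.atleast_2d(P)@R.T+t)@K.T;return q[:,:2]/q[:,2:]
def blobs(m,amin):
    n,l,s,c=cv2.connectedComponentsWithStats(m.astype(np.uint8));
    return [(l==i) for i in range(1,n) if s[i,4]>=amin]
def rect(m,z,C):
    v,u=np.nonzero(m);P=ray(np.c_[u,v],z,C)[:,:2]
    (c,wh,a)=cv2.minAreaRect((P*1000).astype(np.float32));return np.round(c,1),np.round(wh,1),round(a,1)
E
python3 - <<'E'
from h import *
C=cam("top");p=np.load("top0.npz")["p"];hsv=cv2.cvtColor(p,cv2.COLOR_BGR2HSV);H,S,V=cv2.split(hsv)
roi=np.zeros(p.shape[:2],bool);roi[150:280,220:450]=1
for nm,m,z in(("orange",(H>5)&(H<22)&(S>180)&(V>120),.05),("white",(V>215)&(S<40),.004),("blue",(H>100)&(H<125)&(S>150)&(V>100),.023),("black",(V<45),.012)):
    for b in blobs(m&roi,15):
        v,u=np.nonzero(b);print(nm,b.sum(),u.mean().round(1),v.mean().round(1),rect(b,z,C))
E
```

```text
orange 61 340.5 217.9 (array([ 506.1, -223.7]), array([53.2, 15.3]), 72.6)
orange 50 297.0 226.4 (array([476.5, -87.7]), array([43.8, 14.1]), 69.4)
orange 65 384.1 244.4 (array([ 424.7, -362.2]), array([11.1, 72.1]), 13.2)
white 299 435.7 172.4 (array([ 674.5, -544.6]), array([46.8, 78.1]), 74.5)
white 17 260.5 189.2 (array([604.4,  41.2]), array([27.3,  3.3]), 2.7)
white 413 344.7 203.3 (array([ 562.2, -240.1]), array([56.6, 82.2]), 73.8)
white 339 303.4 212.4 (array([ 528.2, -103.9]), array([45. , 86.1]), 70.7)
white 543 378.7 229.1 (array([ 477.9, -352.5]), array([86.8, 69.1]), 12.9)
blue 17 423.5 152.8 (array([ 735.5, -500.9]), array([16.7, 21.4]), 88.6)
blue 15 428.6 160.9 (array([ 706.8, -514.4]), array([12.4, 29.9]), 68.9)
blue 456 248.2 175.7 (array([644.7,  80.1]), array([63.3, 82.8]), 6.6)
blue 219 426.3 207.2 (array([ 552.2, -506.4]), array([66.3, 69.6]), 1.2)
black 66 246.4 190.0 (array([595.1,  83.9]), array([32. , 41.3]), 8.6)
black 20 257.4 193.8 (array([584.2,  49.4]), array([57.8,  6.5]), 12.9)
black 16 243.2 200.5 (array([562.8,  94.1]), array([17. ,  9.9]), 3.1)
```

Emit:
carry_out(commands=[{"travel": [1, -1, 0], "rotation": [0, 0, -0.59]}, {"travel": [1, -1, 0], "rotation": [0, 0, -0.59]}, {"travel": [1, -1, 0], "rotation": [0, 0, -0.59]}, {"travel": [1, -1, 0], "rotation": [0, 0, -0.59]}, {"travel": [1, -1, 0], "rotation": [0, 0, -0.59]}], grip=0.55)

```text
time_s: 0.72
tool_pos: [0.2376, -0.5056, 0.2053]
eef_rot: [-0.0, 0.827, 0.561, -0.0]
force: [0.8, 0.5, -0.7]
opening: 0.0521
finger_force: 0.0
```

Emit:
carry_out(commands=[{"travel": [0.6, 0.24, 0], "rotation": [0, 0, 0]}, {"travel": [0.9, 0.36, 0], "rotation": [0, 0, 0]}])

```text
time_s: 0.98
tool_pos: [0.3062, -0.434, 0.2052]
eef_rot: [-0.0, 0.829, 0.559, 0.001]
force: [1.0, -0.9, 0.5]
opening: 0.0516
finger_force: 0.0
```

Emit:
carry_out(commands=[{"travel": [0.6, 0.24, 0], "rotation": [0, 0, 0]}, {"travel": [0.9, 0.36, 0], "rotation": [0, 0, 0]}])

```text
time_s: 1.23
tool_pos: [0.3739, -0.3635, 0.2054]
eef_rot: [-0.0, 0.829, 0.56, 0.001]
force: [1.2, -0.4, 0.5]
opening: 0.0517
finger_force: 0.0
```

Emit:
carry_out(commands=[{"travel": [0.6, 0.24, 0], "rotation": [0, 0, -0.067]}, {"travel": [0.9, 0.36, 0], "rotation": [0, 0, -0.067]}, {"travel": [0.9, 0.36, 0], "rotation": [0, 0, -0.067]}])

```text
time_s: 1.6
tool_pos: [0.4411, -0.2936, 0.2054]
eef_rot: [-0.0, 0.797, 0.604, 0.001]
force: [-0.7, -0.6, -0.3]
opening: 0.0519
finger_force: 0.0
```

```bash
python3 - <<'E'
from h import *
s=status.sense();print(s["tool_pos"],s["eef_rot"])
C=cam("wrist");p,d=snapshot("wrist");print(-C[1].T@C[2],C[1]);cv2.imwrite("pics/w1.png",p)
E
```

```text
[ 0.44110071 -0.29355115  0.20535296] [-2.79586460e-04  7.97082739e-01  6.03869563e-01  7.61318274e-04]
[ 0.46190798 -0.21760463  0.38526356] [[ 9.62848756e-01 -2.70040229e-01  7.40637875e-04]
 [-2.60230008e-01 -9.27130114e-01  2.69648092e-01]
 [-7.21291648e-02 -2.59823066e-01 -9.62958648e-01]]
```

View pics/w1.png

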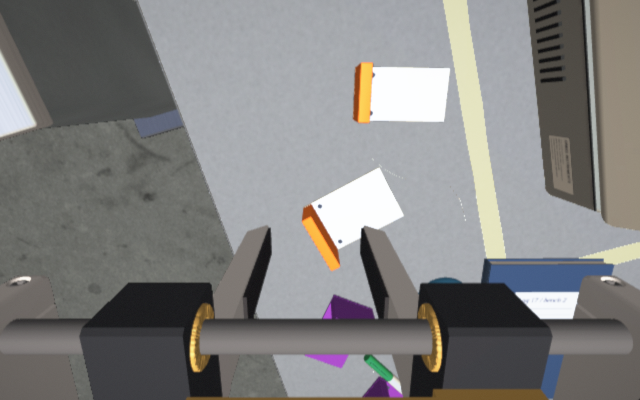

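Wrist view: the centre strip at (355,210) is the 68 mm one. The strip at (403,95) is the 56 mm one, already in line with the tool, with its upstand at (364,92).

```bash
cat >> h.py <<'E'
def lsrect(m,z,C):
    v,u=np.nonzero(cv2.morphologyEx(m.astype(np.uint8),cv2.MORPH_CLOSE,np.ones((5,5))));return rect_(u,v,z,C)
def rect_(u,v,z,C):
    P=ray(np.c_[u,v],z,C)[:,:2];c,wh,a=cv2.minAreaRect((P*1000).astype(np.float32));return np.round(c,1),np.round(wh,1),round(a,2)
def hsv(p): return cv2.split(cv2.cvtColor(p,cv2.COLOR_BGR2HSV))
E
python3 - <<'E'
from h import *
C=cam("wrist");p=cv2.imread("pics/w1.png");H,S,V=hsv(p)
roi=np.zeros(p.shape[:2],bool);roi[40:275,290:455]=1
for nm,m,z in(("orange",(H>3)&(H<22)&(S>180)&(V>100),.05),("white",(V>190)&(S<40),.004)):
    for b in blobs(m&roi,300):
        v,u=np.nonzero(b);print(nm,b.sum(),u.mean(),v.mean(),u.min(),u.max(),v.min(),v.max(),lsrect(b,z,C))
E
```

```text
orange 911 320.3622392974753 236.97804610318332 303 338 206 268 (array([ 426.8, -360.9]), array([16.5, 76.8]), 13.03)
white 4123 409.2500606354596 93.77904438515644 370 450 67 121 (array([ 560.4, -243.2]), array([56.7, 83.8]), 74.14)
white 4059 357.92880019709287 207.51860064055185 311 403 164 249 (array([ 475.1, -354.7]), array([93.2, 72. ]), 12.99)
```

Emit:
carry_out(commands=[{"travel": [0.5, 0.1, 0], "rotation": [0, 0, 0]}, {"travel": [0.95, 0.14, 0], "rotation": [0, 0, 0]}])

```text
time_s: 1.9
tool_pos: [0.4782, -0.2101, 0.2053]
eef_rot: [0.0, 0.8, 0.6, -0.0]
force: [0.2, 0.2, -0.5]
opening: 0.0517
finger_force: 0.0
```

Emit:
carry_out(commands=[{"travel": [0.5, 0.1, 0], "rotation": [0, 0, 0]}, {"travel": [0.95, 0.14, 0], "rotation": [0, 0, 0]}])

```text
time_s: 2.15
tool_pos: [0.5184, -0.1223, 0.2053]
eef_rot: [0.0, 0.8, 0.6, -0.0]
force: [-0.1, -0.4, 0.7]
opening: 0.0516
finger_force: 0.0
```

Emit:
carry_out(commands=[{"travel": [0.5, 0.1, 0], "rotation": [0, 0, 0]}, {"travel": [0.95, 0.14, 0], "rotation": [0, 0, 0]}, {"travel": [0.95, 0.14, 0], "rotation": [0, 0, 0]}, {"travel": [0.95, 0.14, 0], "rotation": [0, 0, 0]}])

```text
time_s: 2.65
tool_pos: [0.5573, -0.0367, 0.2051]
eef_rot: [0.0, 0.8, 0.601, -0.001]
force: [-0.1, -0.9, 1.0]
opening: 0.0516
finger_force: 0.0
```

```bash
python3 - <<'E'
from h import *
s=status.sense();print(s["tool_pos"],s["eef_rot"])
C=cam("wrist");p,d=snapshot("wrist");np.savez("w2.npz",K=C[0],R=C[1],t=C[2],d=d);cv2.imwrite("pics/w2.png",p)
E
```

```text
[ 0.55733004 -0.03668258  0.20509522] [ 2.53518293e-04  7.99610848e-01  6.00517540e-01 -1.05434341e-03]
```

View pics/w2.png

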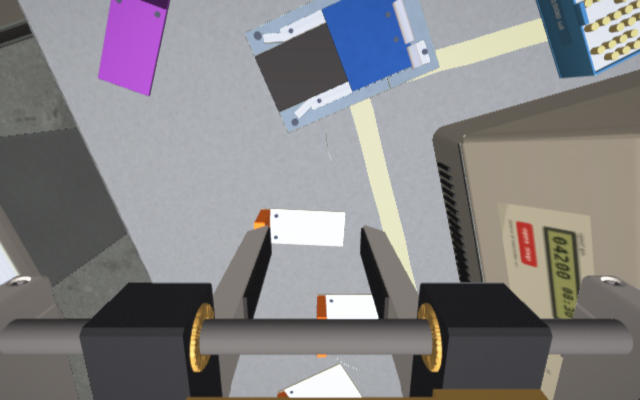

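The jig is at the top of the view. Its black floor runs from the front corners (255,58) and (279,112) to the blue cover's front edge, about (323,12) to (350,88).

```bash
python3 - <<'E'
from h import *
z=np.load("w2.npz");C=(z["K"],z["R"],z["t"]);p=cv2.imread("pics/w2.png");H,S,V=hsv(p)
roi=np.zeros(p.shape[:2],bool);roi[0:135,240:440]=1
bl=max(blobs((V<75)&roi,300),key=lambda b:b.sum());bu=max(blobs((H>100)&(H<125)&(S>170)&(V>80)&roi,300),key=lambda b:b.sum())
for nm,m,zz in(("black",bl,.012),("blue",bu,.023)):
    c,_=cv2.findContours(m.astype(np.uint8),0,2);c=max(c,key=cv2.contourArea);q=cv2.approxPolyDP(c,4,True)[:,0]
    for a,w in zip(q,ray(q,zz,C)):print(nm,a,w.round(4))
def line(pts,zz,nm):
    P=ray(np.array(pts),zz,C)[:,:2].astype(np.float32);l=cv2.fitLine(P,cv2.DIST_HUBER,0,.001,.001).ravel();print(nm,np.degrees(np.arctan2(l[1],l[0])).round(2),l[2:].round(4),len(P));return l
# channel sides on black by column; front edge of cover by row
us=range(288,318);top=[(u,np.nonzero(bl[:,u])[0].min()-.5) for u in us]
bot=[(u,np.nonzero(bl[:,u])[0].max()+.5) for u in us]
line(top,.012,"left");line(bot,.019,"right@19");line(bot,.012,"right@12")
line([(np.nonzero(bu[v])[0].min()-.5,v) for v in range(25,80)],.023,"coverfront")
line([(np.nonzero(bl[v])[0].min()-.5,v) for v in range(62,105)],.012,"floorfront")
c=z["d"];print("depth chk",c[70,300],c[50,370])
E
```

```text
black [342  69] [0.614  0.0601 0.012 ]
black [325  24] [0.6085 0.1063 0.012 ]
black [256  57] [0.5311 0.0963 0.012 ]
black [264  68] [0.5357 0.0838 0.012 ]
black [277  68] [0.5488 0.08   0.012 ]
black [278  58] [0.5528 0.089  0.012 ]
black [279  68] [0.5508 0.0794 0.012 ]
black [302  63] [0.5754 0.0774 0.012 ]
black [305  69] [0.5767 0.0709 0.012 ]
black [310  64] [0.5831 0.0741 0.012 ]
blue [323  10] [0.6091 0.1169 0.023 ]
blue [353  89] [0.6189 0.0375 0.023 ]
blue [410  65] [0.6803 0.0439 0.023 ]
blue [393   0] [0.6765 0.1064 0.023 ]
blue [342   0] [0.6291 0.1201 0.023 ]
left 6.93 [0.5838 0.1037] 30
right@19 -17.32 [0.5761 0.072 ] 30
right@12 -17.32 [0.576  0.0726] 30
coverfront -83.19 [0.6129 0.076 ] 55Traceback (most recent call last):
  File "<stdin>", line 15, in <module>
    return umr_minimum(a, axis, None, out, keepdims, initial, where)
ValueError: zero-size array to reduction operation minimum which has no identity
```

```bash
python3 - <<'E'
from h import *
z=np.load("w2.npz");C=(z["K"],z["R"],z["t"]);p=cv2.imread("pics/w2.png");H,S,V=hsv(p)
print(V[60:112:6,300],S[60:112:6,300])
roi=np.zeros(p.shape[:2],bool);roi[0:135,240:440]=1
bl=max(blobs((V<95)&(S<90)&roi,300),key=lambda b:b.sum())
def line(pts,zz,nm):
    P=ray(np.array(pts),zz,C)[:,:2].astype(np.float32);l=cv2.fitLine(P,cv2.DIST_HUBER,0,.001,.001).ravel();print(nm,np.degrees(np.arctan2(l[1],l[0])).round(2),l[2:].round(4),len(P));return l
us=[u for u in range(290,320)]
top=[(u,np.nonzero(bl[:,u])[0].min()-.5) for u in us];bot=[(u,np.nonzero(bl[:,u])[0].max()+.5) for u in us]
a=np.radians(6.87);x=np.array([np.cos(a),np.sin(a)]);y=np.array([-x[1],x[0]]);cf=np.array([.6129,.076])
for l in(line(top,.012,"left"),line(bot,.019,"r19"),line(bot,.012,"r12")):print("offset y",(y@(l[2:]-cf)).round(4))
e=[(float(np.nonzero(bl[v])[0].min())-.5,v) for v in range(66,104)];l=line(e,.012,"ffront");print("x rel coverfront",x@(l[2:]-cf))
E
```

```text
[ 75  73  74  75  74  77  77  94 245] [14 10 10 14 10 10 13 16 17]
left 6.55 [0.5829 0.104 ] 30
r19 9.01 [0.5704 0.0417] 30
r12 9.01 [0.5702 0.0417] 30
offset y 0.0313
offset y -0.029
offset y -0.0289
ffront -83.0 [0.5335 0.0672] 38
x rel coverfront -0.0799164386202525
```

Emit:
carry_out(commands=[{"travel": [-0.5, 0.02, 0], "rotation": [0, 0, 0]}, {"travel": [-0.98, 0.03, 0], "rotation": [0, 0, 0]}])

```text
time_s: 2.95
tool_pos: [0.5327, -0.1326, 0.2054]
eef_rot: [0.0, 0.8, 0.601, -0.001]
force: [0.4, -0.6, 0.5]
opening: 0.052
finger_force: 0.0
```

Emit:
carry_out(commands=[{"travel": [-0.5, 0.02, 0.2], "rotation": [0, 0, 0]}, {"travel": [-0.98, 0.03, 0.5], "rotation": [0, 0, 0]}])

```text
time_s: 3.2
tool_pos: [0.5086, -0.2286, 0.1558]
eef_rot: [0.001, 0.8, 0.6, 0.0]
force: [-0.1, 0.4, 0.1]
opening: 0.0519
finger_force: 0.0
```

Emit:
carry_out(commands=[{"travel": [0, 0, 0.4], "rotation": [0, 0, 0]}, {"travel": [0, 0, 0.8], "rotation": [0, 0, 0]}, {"travel": [0, 0, 0.8], "rotation": [0, 0, 0]}, {"travel": [0, 0, 0.8], "rotation": [0, 0, 0]}])

```text
time_s: 3.7
tool_pos: [0.51, -0.2255, 0.0767]
eef_rot: [0.001, 0.799, 0.601, 0.0]
force: [0.0, -0.7, -0.1]
opening: 0.0517
finger_force: 0.0
```

```bash
python3 - <<'E'
from h import *
s=status.sense();print(s["tool_pos"],s["eef_rot"])
C=cam("wrist");p,d=snapshot("wrist");cv2.imwrite("pics/w3.png",p)
print(proj([s["tool_pos"],[.5088,-.227,.05]],C))
E
```

```text
[ 0.50999959 -0.22545062  0.07666533] [7.46595960e-04 7.99322900e-01 6.00901240e-01 2.07724941e-04]
[[315.96409611 239.81769564]
 [314.73173504 225.94348907]]
```

View pics/w3.png

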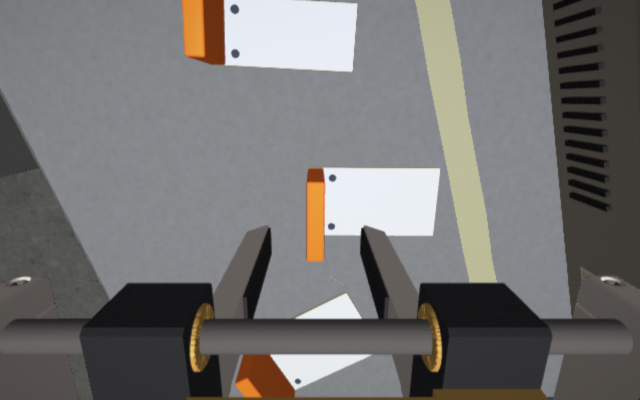

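The upstand top spans columns 306–325 and rows 181–262, midway between the open fingertips. Next I'll descend.

```bash
python3 - <<'E'
from h import *
C=cam("wrist");p=cv2.imread("pics/w3.png");H,S,V=hsv(p)
roi=np.zeros(p.shape[:2],bool);roi[155:275,295:345]=1
for t in (190,215,235):
    for b in blobs((H>3)&(H<22)&(S>150)&(V>t)&roi,150):print(t,lsrect(b,.05,C))
roi=np.zeros(p.shape[:2],bool);roi[155:250,320:450]=1
print(lsrect(max(blobs((V>190)&(S<40)&roi,500),key=lambda b:b.sum()),.004,C))
E
```

```text
190 (array([ 510.3, -224.6]), array([54.8, 10.9]), 73.89)
215 (array([ 510.2, -224.9]), array([54.1, 10.9]), 73.85)
(array([ 559.3, -239.5]), array([55.7, 90.1]), 73.9)
```

Emit:
carry_out(commands=[{"travel": [0, 0, 0.35], "rotation": [0, 0, 0]}, {"travel": [0, 0, 0.67], "rotation": [0, 0, 0]}, {"travel": [0, 0, 0.67], "rotation": [0, 0, 0]}, {"travel": [0, 0, 0.67], "rotation": [0, 0, 0]}])

```text
time_s: 4.25
tool_pos: [0.5111, -0.2247, 0.0103]
eef_rot: [0.001, 0.799, 0.601, 0.001]
force: [0.8, 0.4, 0.0]
opening: 0.052
finger_force: 0.0
```

Emit:
carry_out(commands=[{"travel": [0, 0, 0], "rotation": [0, 0, 0]}, {"travel": [0, 0, 0], "rotation": [0, 0, 0]}, {"travel": [0, 0, 0], "rotation": [0, 0, 0]}, {"travel": [0, 0, 0], "rotation": [0, 0, 0]}, {"travel": [0, 0, 0], "rotation": [0, 0, 0]}], grip=0, squeeze=40)

```text
time_s: 4.88
tool_pos: [0.5098, -0.2243, 0.0086]
eef_rot: [0.0, 0.799, 0.602, 0.0]
force: [-0.2, -0.0, 2.0]
opening: 0.0119
finger_force: 40.0
```

Emit:
carry_out(commands=[{"travel": [0, 0, -0.3], "rotation": [0, 0, 0]}, {"travel": [0, 0, -0.8], "rotation": [0, 0, 0]}])

```text
time_s: 5.12
tool_pos: [0.5081, -0.2236, 0.0877]
eef_rot: [-0.002, 0.799, 0.602, -0.001]
force: [0.9, -0.9, -0.7]
opening: 0.0119
finger_force: 40.0
```

Emit:
carry_out(commands=[{"travel": [0.45, -0.13, 0], "rotation": [0, 0, 0]}, {"travel": [0.92, -0.27, 0], "rotation": [0, 0, 0]}])

```text
time_s: 5.38
tool_pos: [0.5095, -0.1281, 0.0891]
eef_rot: [0.001, 0.8, 0.601, 0.001]
force: [0.8, 0.1, -0.9]
opening: 0.0119
finger_force: 40.0
```

Emit:
carry_out(commands=[{"travel": [0.45, -0.13, 0], "rotation": [0, 0, 0]}, {"travel": [0.92, -0.27, 0], "rotation": [0, 0, 0]}])

```text
time_s: 5.62
tool_pos: [0.5085, -0.0311, 0.0884]
eef_rot: [-0.0, 0.799, 0.601, -0.0]
force: [1.4, 0.6, 0.3]
opening: 0.0118
finger_force: 40.0
```

Emit:
carry_out(commands=[{"travel": [0.45, -0.13, 0], "rotation": [0, 0, -0.1]}, {"travel": [0.8, -0.24, 0], "rotation": [0, 0, -0.2]}, {"travel": [0.92, -0.27, 0], "rotation": [0, 0, -0.254]}, {"travel": [0.92, -0.27, 0], "rotation": [0, 0, -0.254]}, {"travel": [0.92, -0.27, 0], "rotation": [0, 0, -0.254]}])

```text
time_s: 6.25
tool_pos: [0.508, 0.0622, 0.0883]
eef_rot: [0.0, 0.665, 0.747, -0.001]
force: [0.0, -0.2, -1.0]
opening: 0.0118
finger_force: 40.0
```

```bash
python3 - <<'E'
from h import *
s=status.sense();print(s["tool_pos"],s["eef_rot"],s["opening"],s["force"])
C=cam("wrist");p,d=snapshot("wrist");np.savez("w4.npz",K=C[0],R=C[1],t=C[2],d=d);cv2.imwrite("pics/w4.png",p)
E
```

```text
[0.50798119 0.06219896 0.08830546] [ 8.46263846e-05  6.64834612e-01  7.46990407e-01 -5.13077511e-04] 0.01180140712610389 [ 0.01228244 -0.21253791 -0.9958928 ]
```

View pics/w4.png

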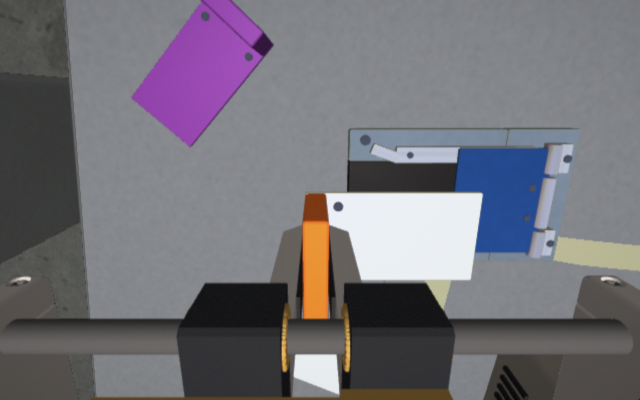

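The held strip spans (330–480, 193–280). The left half of the channel shows beyond it, with the cheek/floor edge near row 163 and the cover front edge at column 457.

```bash
python3 - <<'E'
from h import *
z=np.load("w4.npz");C=(z["K"],z["R"],z["t"]);p=cv2.imread("pics/w4.png");H,S,V=hsv(p)
print("cam",-C[1].T@C[2]); print(V[140:195:3,430])
def line(pts,zz,nm):
    P=ray(np.array(pts,float),zz,C)[:,:2].astype(np.float32);l=cv2.fitLine(P,cv2.DIST_HUBER,0,.001,.001).ravel();a=np.degrees(np.arctan2(l[1],l[0]));print(nm,a.round(2),l[2:].round(4));return l[2:]
roi=np.zeros(p.shape[:2],bool);roi[120:300,340:600]=1
wh=max(blobs((V>200)&(S<40)&roi,2000),key=lambda b:b.sum())
bl=max(blobs((V<95)&(S<90)&roi&(np.arange(400)[:,None]<195),300),key=lambda b:b.sum())
bu=max(blobs((H>100)&(H<125)&(S>170)&(V>80)&roi,300),key=lambda b:b.sum())
a=np.radians(6.87);x=np.array([np.cos(a),np.sin(a)]);y=np.array([-x[1],x[0]]);S0=np.array([.6128,.0772])
r=lambda q:(np.array([x@(q-S0),y@(q-S0)])*1000).round(1)
f=line([(np.nonzero(wh[v])[0].max()+.5,v) for v in range(200,275)],.0837,"front");print(r(f))
l=line([(u,np.nonzero(wh[:,u])[0].min()-.5) for u in range(360,475)],.0837,"stripleft");print(r(l))
l=line([(u,np.nonzero(wh[:,u])[0].max()+.5) for u in range(400,475)],.0837,"stripright");print(r(l))
us=range(405,450);pts=[(u,np.nonzero(bl[:,u])[0].min()-.5) for u in us]
for h in(.012,.019):l=line(pts,h,"left%g"%h);print(r(l))
l=line([(np.nonzero(bu[v])[0].min()-.5,v) for v in range(152,188)],.023,"coverfront");print(r(l))
l=line([(np.nonzero(bl[v])[0].min()-.5,v) for v in range(165,190)],.012,"floorfront");print(r(l))
print("tcp",r(np.array([.50798,.0622])))
E
```

```text
cam [0.49843683 0.14094816 0.2680503 ]
[160 160 122 212 208 210 216 209  51  45  44  46  45  45  46  45  46  72
 236]
front -83.41 [0.6027 0.073 ]
[-10.5  -3. ]
stripleft 6.7 [0.5619 0.0962]
[-48.2  24.9]
stripright 6.71 [0.5826 0.0423]
[-34.2 -31. ]
left0.012 6.7 [0.5906 0.1036]
[-18.9  28.9]
left0.019 6.7 [0.5825 0.104 ]
[-26.9  30.2]
coverfront -83.71 [0.609  0.1045]
[-0.5 27.5]
floorfront -81.85 [0.5294 0.0861]
[-81.7  18.8]
tcp [-105.9   -2.4]
```

Emit:
carry_out(commands=[{"travel": [0.028, 0, 0.2], "rotation": [0, 0, 0]}, {"travel": [0.028, 0, 0.4], "rotation": [0, 0, 0]}, {"travel": [0.028, 0, 0.55], "rotation": [0, 0, 0]}, {"travel": [0.028, 0, 0.57], "rotation": [0, 0, 0]}, {"travel": [0.028, 0, 0.57], "rotation": [0, 0, 0]}])

```text
time_s: 6.92
tool_pos: [0.5081, 0.066, 0.0317]
eef_rot: [0.0, 0.664, 0.748, 0.0]
force: [1.0, -0.0, -0.4]
opening: 0.0117
finger_force: 40.0
```

```bash
python3 - <<'E'
from h import *
s=status.sense();print(s["tool_pos"],s["eef_rot"],s["opening"],s["force"])
C=cam("wrist");p,d=snapshot("wrist");np.savez("w5.npz",K=C[0],R=C[1],t=C[2],d=d);cv2.imwrite("pics/w5.png",p)
E
```

```text
[0.50806926 0.06603295 0.03166388] [1.26848116e-04 6.64014513e-01 7.47719669e-01 8.38468413e-05] 0.011719642022267034 [ 0.99013797 -0.00505351 -0.39562851]
```

View pics/w5.png

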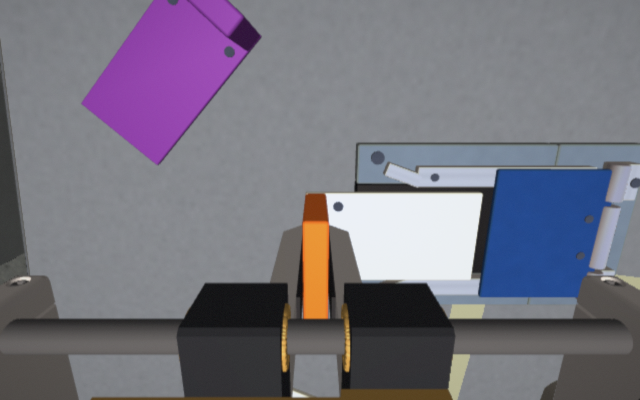

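The strip is now just above the channel. Its sides are at rows 193 and 281, its front at column 480, and the cover front is at about column 492. The black floor shows in the gap.

```bash
cat > m.py <<'E'
from h import *
import sys
f,zt=sys.argv[1],float(sys.argv[2])
z=np.load(f+".npz");C=(z["K"],z["R"],z["t"]);p=cv2.imread(f"pics/{f}.png");H,S,V=hsv(p)
a=np.radians(6.75);x=np.array([np.cos(a),np.sin(a)]);y=np.array([-x[1],x[0]]);S0=np.array([.6128,.0772])
def line(pts,zz,nm):
    P=ray(np.array(pts,float),zz,C)[:,:2].astype(np.float32);l=cv2.fitLine(P,cv2.DIST_HUBER,0,.001,.001).ravel();a=np.degrees(np.arctan2(l[1],l[0]));q=l[2:]-S0;print(nm,a.round(2),(x@q*1000).round(1),(y@q*1000).round(1))
roi=np.zeros(p.shape[:2],bool);roi[120:310,345:600]=1
wh=max(blobs((V>200)&(S<40)&roi&(np.arange(400)[:,None]>189),2000),key=lambda b:b.sum())
bu=max(blobs((H>100)&(H<125)&(S>170)&(V>80)&roi,300),key=lambda b:b.sum())
cf=[(np.nonzero(bu[v])[0].min()-.5,v) for v in range(180,285)]
line(cf,.023,"cover")
line([(np.nonzero(wh[v])[0].max()+.5,v) for v in range(200,270)],zt,"front")
line([(u,np.nonzero(wh[:,u])[0].min()-.5) for u in range(440,470)],zt,"sleft")
line([(u,np.nonzero(wh[:225+0,u])[0].min()-.5) for u in range(360,400)],zt,"sleft'")
print("col 484",[(v,int(V[v,484])) for v in list(range(180,194,1))+list(range(268,300,2))])
bl=(V<95)&(S<90)
line([(u,np.nonzero(bl[175:,u])[0].min()+174.5) for u in range(425,488)],.012,"chleft12")
line([(u,np.nonzero(bl[175:,u])[0].min()+174.5) for u in range(425,488)],.019,"chleft19")
E
python3 m.py w5 .0271
```

```text
cover -83.25 -0.7 2.2
front -83.31 -10.0 2.6
sleft 6.81 -25.3 28.8
sleft' 6.81 -69.3 28.7
col 484 [(180, 212), (181, 213), (182, 214), (183, 214), (184, 213), (185, 208), (186, 163), (187, 89), (188, 47), (189, 39), (190, 39), (191, 39), (192, 41), (193, 38), (268, 115), (270, 123), (272, 128), (274, 133), (276, 137), (278, 139), (280, 141), (282, 141), (284, 141), (286, 142), (288, 144), (290, 144), (292, 145), (294, 146), (296, 142), (298, 156)]
chleft12 6.81 -20.0 28.4
chleft19 6.81 -17.8 30.2
```

Emit:
carry_out(commands=[{"travel": [-0.009, 0, 0], "rotation": [0, 0, 0]}, {"travel": [-0.009, 0, 0.05], "rotation": [0, 0, 0]}, {"travel": [-0.009, 0, 0.095], "rotation": [0, 0, 0]}, {"travel": [-0.009, 0, 0.095], "rotation": [0, 0, 0]}])

```text
time_s: 7.48
tool_pos: [0.5076, 0.0653, 0.0215]
eef_rot: [-0.0, 0.664, 0.748, -0.0]
force: [0.1, 0.3, -1.7]
opening: 0.0116
finger_force: 40.0
```

Emit:
carry_out(commands=[{"travel": [0, 0, 0.01], "rotation": [0, 0, 0]}, {"travel": [0, 0, 0.01], "rotation": [0, 0, 0]}, {"travel": [0, 0, 0.01], "rotation": [0, 0, 0]}])

```text
time_s: 7.85
tool_pos: [0.508, 0.0653, 0.021]
eef_rot: [0.0, 0.664, 0.748, 0.0]
force: [0.4, -0.3, -0.4]
opening: 0.0117
finger_force: 40.0
```

Emit:
carry_out(commands=[{"travel": [0, 0.05, 0], "rotation": [0, 0, 0]}, {"travel": [0, 0.1, 0], "rotation": [0, 0, 0]}, {"travel": [0, 0.15, 0], "rotation": [0, 0, 0]}, {"travel": [0, 0.2, 0], "rotation": [0, 0, 0]}, {"travel": [0, 0.2, 0], "rotation": [0, 0, 0]}])

```text
time_s: 8.48
tool_pos: [0.5284, 0.0677, 0.021]
eef_rot: [0.0, 0.664, 0.748, 0.0]
force: [0.2, 0.4, -0.3]
opening: 0.0117
finger_force: 40.0
```

```bash
python3 - <<'E'
from h import *
s=status.sense();print(s["tool_pos"],s["eef_rot"],s["opening"],s["force"],s["wrist_torque"])
C=cam("wrist");p,d=snapshot("wrist");np.savez("w6.npz",K=C[0],R=C[1],t=C[2],d=d);cv2.imwrite("pics/w6.png",p)
E
python3 m.py w6 .0164
```

```text
[0.52836926 0.06774023 0.02100018] [1.49332010e-04 6.63908579e-01 7.47813688e-01 2.52367106e-04] 0.011730615966175095 [ 0.16459176  0.39170846 -0.3324364 ] [-0.03498226 -0.06527799  0.00052955]
cover -83.26 -0.7 6.0
front -83.21 1.5 2.0Traceback (most recent call last):
  File "m.py", line 14, in <module>
    line([(u,np.nonzero(wh[:,u])[0].min()-.5) for u in range(440,470)],zt,"sleft")
             ~~~~~~~~~~~~~~~~~~~~~~~~~~^^
    return umr_minimum(a, axis, None, out, keepdims, initial, where)
ValueError: zero-size array to reduction operation minimum which has no identity
```

View pics/w6.png

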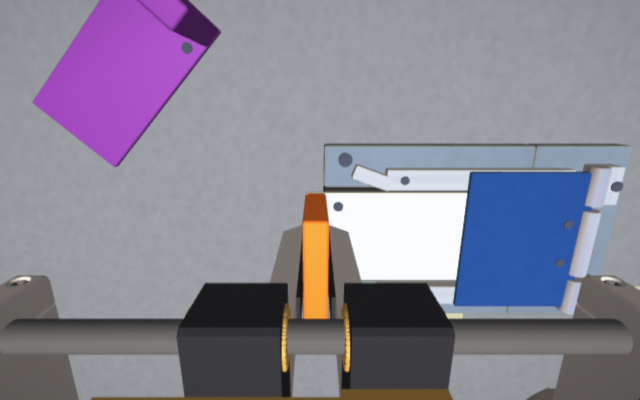

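The strip's front is under the cover and the cover hasn't moved. I'll slide on to just short of the stop.

Emit:
carry_out(commands=[{"travel": [0, 0.07, 0], "rotation": [0, 0, 0]}, {"travel": [0, 0.14, 0], "rotation": [0, 0, 0]}, {"travel": [0, 0.2, 0], "rotation": [0, 0, 0]}, {"travel": [0, 0.25, 0], "rotation": [0, 0, 0]}, {"travel": [0, 0.26, 0], "rotation": [0, 0, 0]}])

```text
time_s: 9.15
tool_pos: [0.554, 0.0709, 0.021]
eef_rot: [0.0, 0.664, 0.748, 0.0]
force: [-0.0, 0.7, -1.0]
opening: 0.0118
finger_force: 40.0
```

Emit:
carry_out(commands=[{"travel": [0, 0.01, 0], "rotation": [0, 0, 0]}, {"travel": [0, 0.02, 0], "rotation": [0, 0, 0]}, {"travel": [0, 0.02, 0], "rotation": [0, 0, 0]}])

```text
time_s: 9.52
tool_pos: [0.5556, 0.071, 0.021]
eef_rot: [0.0, 0.664, 0.748, -0.0]
force: [-0.1, -0.6, -0.4]
opening: 0.0119
finger_force: 40.0
```

Emit:
carry_out(commands=[{"travel": [0, 0.01, 0], "rotation": [0, 0, 0]}, {"travel": [0, 0.01, 0], "rotation": [0, 0, 0]}])

```text
time_s: 9.78
tool_pos: [0.5567, 0.0711, 0.021]
eef_rot: [0.0, 0.664, 0.748, 0.0]
force: [-0.3, -0.5, -0.5]
opening: 0.0116
finger_force: 40.0
```

Emit:
carry_out(commands=[{"travel": [0, 0.007, 0], "rotation": [0, 0, 0]}, {"travel": [0, 0.007, 0], "rotation": [0, 0, 0]}])

```text
time_s: 10.02
tool_pos: [0.557, 0.0712, 0.0209]
eef_rot: [-0.0, 0.664, 0.748, -0.0]
force: [-0.9, -0.1, -0.5]
opening: 0.012
finger_force: 40.0
```

Emit:
carry_out(commands=[{"travel": [0, 0.007, 0], "rotation": [0, 0, 0]}, {"travel": [0, 0.007, 0], "rotation": [0, 0, 0]}])

```text
time_s: 10.28
tool_pos: [0.557, 0.0711, 0.0208]
eef_rot: [-0.001, 0.664, 0.748, -0.001]
force: [-2.8, 0.3, 0.7]
opening: 0.0118
finger_force: 40.0
```

Emit:
carry_out(commands=[{"travel": [0, 0.007, 0], "rotation": [0, 0, 0]}, {"travel": [0, 0.007, 0], "rotation": [0, 0, 0]}])

```text
time_s: 10.52
tool_pos: [0.557, 0.0711, 0.0209]
eef_rot: [-0.001, 0.664, 0.748, -0.001]
force: [-5.1, -0.2, 1.9]
opening: 0.0114
finger_force: 40.0
```

The strip is against the stop. Now I'll press down in small steps.

Emit:
carry_out(commands=[{"travel": [0, 0, 0.007], "rotation": [0, 0, 0]}, {"travel": [0, 0, 0.013], "rotation": [0, 0, 0]}, {"travel": [0, 0, 0.013], "rotation": [0, 0, 0]}])

```text
time_s: 10.9
tool_pos: [0.5569, 0.0711, 0.0206]
eef_rot: [-0.001, 0.664, 0.748, -0.001]
force: [-9.2, -0.8, 12.4]
opening: 0.0119
finger_force: 40.0
```

```bash
python3 - <<'E'
from h import *
s=status.sense();print(s["tool_pos"],s["eef_rot"],s["force"],s["wrist_torque"])
E
```

```text
[0.55691516 0.07106492 0.02059569] [-5.67688003e-04  6.63757777e-01  7.47946299e-01 -1.27492953e-03] [-9.23646223 -0.82761102 12.36021132] [-0.07443197  1.23225469 -0.01349635]
```

Emit:
carry_out(commands=[{"travel": [0, -0.005, -0.002], "rotation": [0, 0, 0]}, {"travel": [0, -0.005, -0.002], "rotation": [0, 0, 0]}, {"travel": [0, -0.005, -0.002], "rotation": [0, 0, 0]}])

```text
time_s: 11.28
tool_pos: [0.5569, 0.0711, 0.0206]
eef_rot: [-0.0, 0.664, 0.748, -0.001]
force: [-7.7, -0.2, 8.4]
opening: 0.0119
finger_force: 40.0
```

Emit:
carry_out(commands=[{"travel": [0, 0, 0], "rotation": [0, 0, 0]}, {"travel": [0, 0, 0], "rotation": [0, 0, 0]}, {"travel": [0, 0, 0], "rotation": [0, 0, 0]}, {"travel": [0, 0, 0], "rotation": [0, 0, 0]}])

```text
time_s: 11.78
tool_pos: [0.5569, 0.0711, 0.0206]
eef_rot: [-0.0, 0.664, 0.748, -0.001]
force: [-7.5, -0.0, 9.4]
opening: 0.0118
finger_force: 40.0
```

```bash
python3 - <<'E'
from h import *
C=cam("wrist");p,d=snapshot("wrist");np.savez("w7.npz",K=C[0],R=C[1],t=C[2],d=d);cv2.imwrite("pics/w7.png",p)
p,d=snapshot("side");cv2.imwrite("pics/s7.png",cv2.resize(p[120:260,100:460],None,fx=2,fy=2))
E
python3 m.py w7 .016 2>&1 | head -2
```

```text
cover -83.16 -0.4 4.2
front -83.14 0.9 1.9
```

View pics/w7.png

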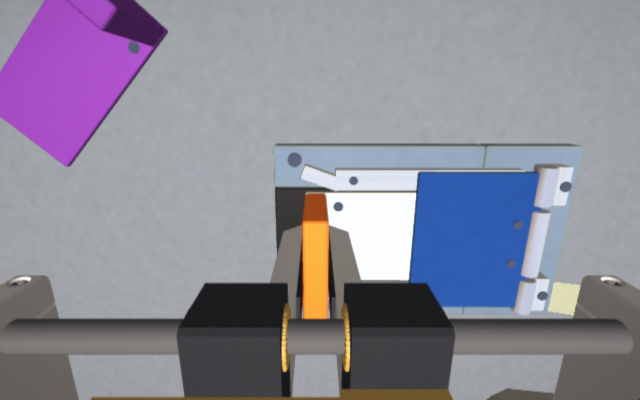

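The strip is home under the shut cover: the cover's front edge is still at about column 415, and the leaf is flat in the channel. The downward push holds at about 9.4 N.

```bash
python3 -c "
from rig import hand_in;print(hand_in())"
```

```text
the job is handed in; nothing more can be done
None
```

I slid the 56 mm strip flat under the closed cover until it met the stop, and handed the job in with the upstand still gripped (40 N) and about 9.4 N pressing it onto the channel floor; the arm touched nothing else, and no verdict came back.

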